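# Clear the vibrating plate and set its speed dial

## Task

Get the vibrating plate ready for the next mould: with the scraper block, sweep all four plaster chips off the plate into the grey trough on its far side, and stand the block back on its blue mat. Only once the plate is clear, turn the speed dial on the sloping control box until its white pointer meets the red mark. Do not touch the chips with the gripper and leave the bucket, jar and tape where they are.

Things in the scene. Friction and masses are not known exactly. Their poses are not given: they have to be found in the camera images.
- station: Fixed vibrating plate. Origin: on the table under the plate's centre, z up. Dark steel plate 180 x 180 mm, top 55 mm above the table; yellow rims 10 mm high along y = +-86 mm (164 mm clear between); open at x = +-90 mm. Beyond the +x edge (away from the robot) lies a grey catch trough: inside x 90 to 160, y -85 to 85 mm, floor 5 mm and walls 40 mm above the table; chips pushed off there drop in.
- scraper: Loose scraper block, 160 g nominal, standing on its sole. Origin: centre of the sole, z up. Wooden sole 28 mm (x) by 130 mm (y) by 22 mm high; on it an upright orange handle 18 mm thick (x) by 70 mm (y), from 22 to 76 mm above the sole's underside. Grip the handle across x, about 52 mm above the underside; push with the long face.
- mat: Blue plastic mat, the scraper's place, fixed: 110 mm (x) by 190 mm (y) by 3 mm thick. Origin: centre of its underside, on the table.
- console: Grey speed control box on a steel foot, fixed, left or right of the plate (the mat is on the other side). Origin: on the table under the box, z up. Its 130 x 120 mm face, centre 90 mm above the table, leans 35 degrees towards its -x side (the robot): the face's normal, the dial's axis, is (-0.574, 0, 0.819) in this frame. White scale plate, radius 52 mm, round the dial.
- dial_grip (a point): On the dial's axis, at the height to grip, 31 mm out from the scale plate; its z axis points out along the dial's axis. Black dial: skirt radius 34 mm, 8 mm thick, and a finger bar 14 mm thick, 46 mm long, reaching 38 mm out from the plate; the bar lies along the line from axis to pointer. White line on bar top and skirt: the pointer's end.
- dial_pointer (a point): Tip of the dial's white pointer: 35 mm from the axis, 6 mm above the scale plate; moves with the dial.
- red_mark (a point): Where the pointer's tip must be: at the inner end of the red mark on the scale (a red bar 16 x 6 mm pointing outward, 35 to 51 mm from the axis), on the same circle (radius 35 mm, 6 mm above the plate) as the pointer's tip, so that the two points coincide when the dial is right. The mark stays put.
- dial (a joint): Dial angle in rad, 0 to 4.71, growing clockwise as seen looking at the face; stays where it is left. At 0 the pointer points, in the face, 45 degrees between left and down as the robot sees it; the red mark lies 0.55 to 1.5 rad clockwise of the starting position.
- bucket: Bystander: yellow bucket with brushes, 144 mm across, 130 mm high (handles to about 190 mm). Origin: centre of its underside.
- jar: Bystander: jar with blue lid, 68 mm across, 85 mm high. Origin: centre of its underside.
- tape: Bystander: roll of masking tape lying flat, 80 mm across, 25 mm high. Origin: centre of its underside.
- chip1: Loose white plaster chip, about 26 x 18 mm and 16 mm high, 12 g, on the plate at the start. Origin: its centre, 6 mm above its underside.
- chip2: Loose white plaster chip, about 22 x 22 mm and 16 mm high, 12 g, on the plate at the start. Origin: its centre, 6 mm above its underside.
- chip3: Loose white plaster chip, about 20 x 26 mm and 16 mm high, 12 g, on the plate at the start. Origin: its centre, 6 mm above its underside.
- chip4: Loose white plaster chip, about 24 x 20 mm and 16 mm high, 12 g, on the plate at the start. Origin: its centre, 6 mm above its underside.

How it is judged:
By the outcome, as a careful person would: the job done as asked, in the order asked, and still so for the second after the job is handed in, with the robot touching nothing.
It also fails if it takes over 70 s, if anything falls off the work surface, if the arm or the gripper's body presses on something with over 40 N, if the wrist force passes 120 N, or if a joint passes its speed limit or range.

## Robot

A 6-joint arm with a two-finger parallel gripper is mounted at the origin on the work surface. World frame = base frame: x ahead of the robot, y to its left, z up, the work surface at z = 0. Lengths are in m, angles in degrees, forces in N, time in s.
With the tool pointing down it reaches from about 0.35 to 0.725 m from the base axis. Payload 4.3 kg.
Tool frame: the origin (TCP) lies at the very end of the fingers, on their centre line; the grasp point (between the pads) lies 19 mm behind it; z points along the fingers, y is the line along which they close (so a half turn about z gives the same grasp; the last joint's range is limited). The gripper opens to 85 mm and grips with 20 to 120 N. Pads are 22 mm wide; open, the fingers measure 114 mm over their backs; the gripper's body (76 mm by 85 mm) begins 54 mm behind the grasp point. The pads swing forward as they close: fully open they stand 13 mm farther back than shut.
Start: joints at [58.023, 21.618, 4.641, 73.018, 0, 83.68], TCP at [0.249, 0.518, 0.231] pointing down, gripper open.
Joint ranges: [-156.06, 156.06], [-48.1, 94.91], [-58.44, 69.94], [-101.28, 121.22], [-78.64, 73.56], [-180, 180]. Speed limits (degrees/s): [147.25, 147.25, 180, 180, 180, 180].

## Interface

Orientations are given as a 3x3 rotation matrix whose columns are the frame's x, y, z axes.
In Python, from rig import read_state, viewer, manip gives the robot as it stands.
- The arm moves only by the tool carry_out, never from a script. Its argument "series" is a list of rows, each a list of 5 numbers: the opening, from 0 (shut) to 1 (fully open), then the shift along the tool's x, y, z in cm, then the turn about the tool's z in rad. A call has 1 to 12 rows; each row is the pose to reach, as a shift and turn from the pose commanded when the call began, along the tool's axes at that moment; what a row does not reach only later rows make up. A row lasts 1/12 s, in which the tool goes at most 41.7 mm and 7.16 degrees, less where a joint would pass 70% of its speed; a pose out of reach is approached as far as the arm can. A call with a gripper value outside its range is refused whole. The fingers move at their own pace and stop on an object; "squeeze" is the grip in N (left out, the last holds). Time passes only in rows, so rows that repeat a pose let the fingers close. It gives the time, the measured TCP pose, the force, the opening and the grip force at its end, in the units of the state.
- read_state(): the state, without advancing time (a new reading comes with each control period).
- viewer.capture(name): name is "scene" or "side" or "wrist"; returns a dict with "img" (480x640x3 uint8, red, green, blue), "K" (3x3 intrinsics, pixels), "rvec" (rotation vector, rad) and "tvec" (3), from world to camera coordinates, as OpenCV has them. Camera axes: x right, y down, z forward; pixel columns grow to the right and rows downward; lengths in m; the calibration is good to about 2 mm. A picture is of the moment at which its call begins. There is no depth.
- manip.hand_in(): hands the job in; it is judged then, once.
The state is a dict: "clock": time; "joint_positions": joint angles; "qvel": joint speeds; "joint_torque": joint torques, N m; "position": TCP position; "eef_rot": TCP orientation; "wrist_force": force on the tool from outside, world axes, zero at the start; "moment": the same for the moment, N m; "grip_width": opening from 0.0 (shut) to 1.0 (fully open); "finger_force": force on a finger pad.
Only numpy, scipy, OpenCV 4.12 (cv2) and the standard library are available. Lean on these libraries where they do the work, as an engineer would, in place of code of your own. Each camera call takes 0.05 s, during which the arm holds its last target. There are 200 camera calls.

## Working session

There is one attempt and no reset: what is moved stays moved. The work goes in short steps, Python scripts to look and compute and a tool call to move; the robot and the scene stay as the last step left them, time stands still between calls to the robot, and variables do not carry over. Pictures are saved under pics/ and viewed, at most 10 in all, crops included, and the job is handed in when it is done.

Besides the shell and the picture viewer there is one more tool, called after "Call:" in YAML: its name, and indented under it one key for each argument. carry_out: Moves the arm, as the interface text tells. Its arguments: {"type":"object","properties":{"series":{"type":"array"},"squeeze":{"type":"number"}},"required":["series"]}

```bash
ls; mkdir -p pics
cat > h.py <<'E'
import numpy as np, cv2
from rig import read_state, viewer, manip
def cap(n,name):
    d=viewer.capture(n); cv2.imwrite(f'pics/{name}.png',cv2.cvtColor(d['img'],cv2.COLOR_RGB2BGR)); np.savez(f'pics/{name}.npz',**d); return d
def load(name): return dict(np.load(f'pics/{name}.npz'))
def ray(d,u,v):
    R=cv2.Rodrigues(d['rvec'])[0]; t=np.ravel(d['tvec']); 
    return -R.T@t, R.T@np.linalg.inv(d['K'])@np.array([u,v,1.])
def onz(d,u,v,z):
    o,r=ray(d,u,v); return o+r*(z-o[2])/r[2]
def proj(d,P): return cv2.projectPoints(np.float64(P).reshape(-1,1,3),d['rvec'],d['tvec'],d['K'],None)[0].reshape(-1,2)
E
python3 - <<'E'
from h import *
s=read_state(); print(s)
for n in ('scene','side','wrist'):
    d=cap(n,n+'0'); o,_=ray(d,0,0); print(n,o.round(3),d['K'][0,0])
a=cv2.imread('pics/scene0.png')
E
```

```text
pics
{'clock': 0.0, 'joint_positions': array([5.80220110e+01, 2.16597500e+01, 4.56314779e+00, 7.30162406e+01,
       2.13159470e-03, 8.36807563e+01]), 'qvel': array([-0.0824934 , -0.05014109, -0.00534198,  0.02174895,  0.00791263,
       -0.02304217]), 'joint_torque': array([ 3.65654714e-04, -4.63607061e+01,  2.69874805e+01,  2.10644089e-02,
       -9.99889630e-05,  4.77635041e-06]), 'position': array([0.24862222, 0.51776653, 0.23038369]), 'eef_rot': array([[-9.01388883e-01,  4.33009153e-01, -1.07458018e-03],
       [ 4.33010412e-01,  9.01387407e-01, -1.65090985e-03],
       [ 2.53753963e-04, -1.95341620e-03, -9.99998060e-01]]), 'wrist_force': array([-0.46555916,  0.47502881, -0.11058831]), 'moment': array([ 0.00045607, -0.02390685,  0.01375571]), 'finger_force': 0.0, 'grip_width': 1.0051396571099203}
scene [1.545 0.362 1.036] 543.1377390281805
side [ 0.029 -0.63   0.678] 522.8252210644772
wrist [0.181 0.551 0.373] 419.7596660895771
```

View pics/scene0.png

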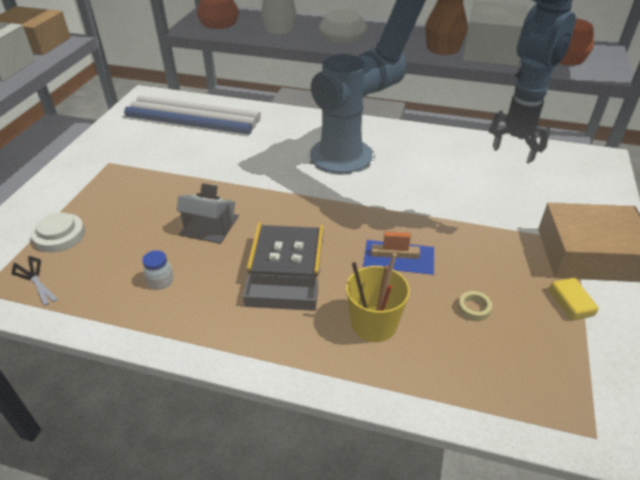

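View pics/side0.png

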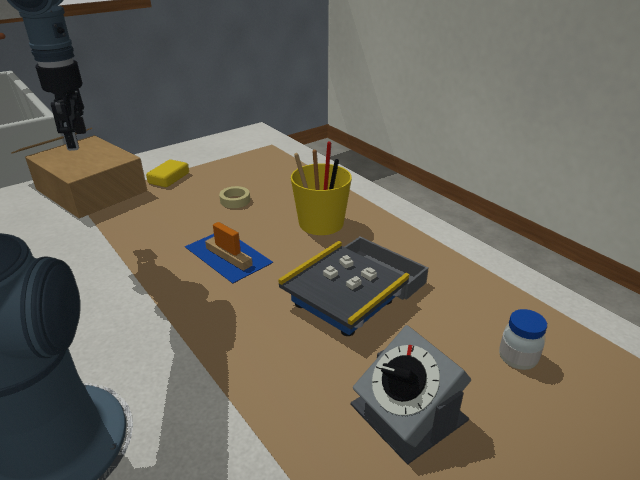

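The scene view has the console at about (208,215), the plate at (287,250), the mat with the scraper at (398,255), the bucket at (378,300), the jar at (157,270) and the tape at (475,305). In the side view the scraper is at (228,245), the plate centre at (347,285), the dial at (404,378) with its pointer tip at about (378,368), and the red mark at (409,350). I'll enlarge the side view.

Run:
```python
import cv2
a=cv2.imread('pics/side0.png')
cv2.imwrite('pics/c1.png',cv2.resize(a[215:340,175:435],None,fx=3,fy=3,interpolation=cv2.INTER_CUBIC))
cv2.imwrite('pics/c2.png',cv2.resize(a[320:465,345:475],None,fx=4,fy=4,interpolation=cv2.INTER_CUBIC))
```

```text
(no output)
```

View pics/c1.png

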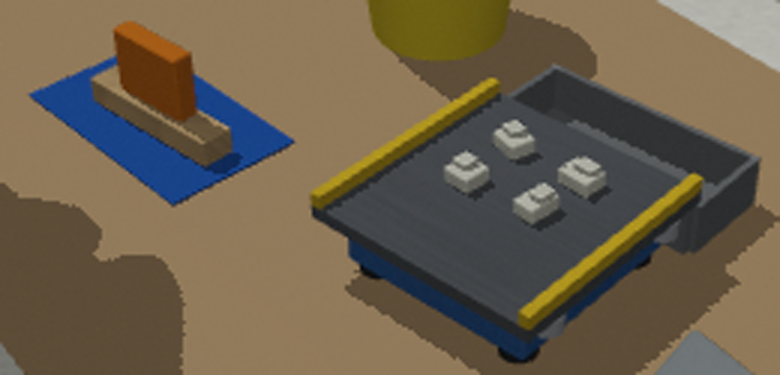

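View pics/c2.png

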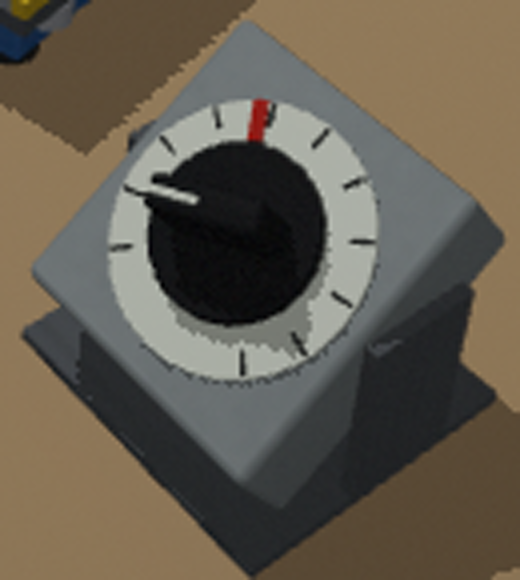

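The left corner of the mat is at crop (30,96), the bottom at (174,205) and the right at (294,142). The chips are near the middle of the plate, at crop (466,172), (514,139), (582,175) and (537,203). On the dial, the pointer faces the robot's left and the red mark is up-left. I'll fit the poses from these corners.

```bash
cat > fit.py <<'E'
from h import *
from scipy.optimize import least_squares
d=load('side0')
c1=lambda p: np.array(p)/3+[175,215]
c2=lambda p: np.array(p)/4+[345,320]
def fit(name,M,px,x0,z0=0):
    M=np.array(M,float)/1000
    def W(q):
        c,s=np.cos(q[2]),np.sin(q[2]); return M@np.array([[c,s,0],[-s,c,0],[0,0,1]])+[q[0],q[1],z0]
    r=least_squares(lambda q:(proj(d,W(q))-px).ravel(),x0,loss='soft_l1')
    print(name,r.x[:2].round(4),'yaw',np.degrees(r.x[2]).round(2),'rms',np.sqrt(np.mean(r.fun**2)).round(2)); return r.x
def frame(q):
    c,s=np.cos(q[2]),np.sin(q[2]); return np.array([[c,-s,0],[s,c,0],[0,0,1]])
if __name__=='__main__':
    g=lambda p,z=0:onz(d,*p,z)[:2].tolist()+[0]
    mat=fit('mat',[[-55,95,3],[-55,-95,3],[55,-95,3]],c1([[30,96],[174,205],[294,142]]),g((228,250)))
    st=fit('station',[[-90,86,65],[90,86,65],[-90,-86,65],[90,-86,65]],c1([[318,196],[492,82],[527,314],[696,178]]),g((347,285),.06))
    sc=fit('scraper',[[-9,35,76],[9,35,76],[9,-35,76],[-9,-35,76],[-14,65,22],[-14,-65,22],[14,-65,22],[-14,-65,0],[14,-65,0],[-14,65,0]],
      c1([[114,28],[131,21],[194,54],[181,63],[92,80],[208,148],[231,129],[208,166],[231,150],[95,100]]),g((228,245),.04),.003)
    for a,b in ((65,60),(60,65)):
        u=np.array([.819,0,.574])*a; y=np.array([0,1,0])*b; o=np.array([0,0,90])
        co=fit(f'console{a}',[o-u+y,o+u+y,o+u-y,o-u-y],c2([[33,270],[248,22],[473,195],[240,480]]),g((404,378),.09))
    R=frame(st)
    for p in c1([[466,172],[514,139],[582,175],[537,203]]):
        w=onz(d,*p,.061); print('chip',w.round(3),'in station',(R.T@(w-[*st[:2],0])).round(3))
    s=load('scene0')
    print('bucket',onz(d,321,178,.13).round(3),onz(s,378,291,.13).round(3),'jar',onz(s,155,259,.085).round(3),'tape',onz(s,475,303,.025).round(3))
    n=np.array([-.574,0,.819]);u=np.array([.819,0,.574])
    q=co;F=frame(q);
    for k,p in (('center',(236,236)),('L',(108,245)),('R',(378,225)),('T',(255,99)),('B',(238,381)),('red in',(257,138)),('red out',(262,100)),('ptr',(130,188))):
        o,r=ray(d,*c2(p)); N=F@n; P0=np.array([*q[:2],.09])+N*.003; w=o+r*(N@(P0-o))/(N@r); e=F.T@(w-P0); print(k,'left',(e[1]*1e3).round(1),'up',(e@u*1e3).round(1))
E
python3 fit.py
```

```text
mat [0.4487 0.2716] yaw 6.27 rms 0.39
station [ 0.5518 -0.0149] yaw 11.92 rms 0.7
scraper [0.4457 0.2593] yaw 11.11 rms 0.85
console65 [ 0.4472 -0.2842] yaw -1.54 rms 1.79
console60 [ 0.4471 -0.2839] yaw -5.97 rms 4.61
chip [0.543 0.017 0.061] in station [-0.002  0.034  0.061]
chip [0.591 0.027 0.061] in station [0.047 0.033 0.061]
chip [ 0.601 -0.031  0.061] in station [ 0.045 -0.026  0.061]
chip [ 0.558 -0.036  0.061] in station [ 0.002 -0.022  0.061]
bucket [0.694 0.248 0.13 ] [0.711 0.262 0.13 ] jar [ 0.711 -0.305  0.085] tape [0.59  0.487 0.025]
center left -0.8 up -2.7
L left 34.8 up -39.8
R left -37.7 up 36.2
T left 32.9 up 38.2
B left -40.3 up -37.5
red in left 20.8 up 28.2
red out left 30.4 up 39.8
ptr left 45.1 up -19.2
```

```bash
cat >> h.py <<'E'
def delta(p,yaw=None):
    s=read_state(); R=s['eef_rot']; y0=np.degrees(np.arctan2(R[1,0],R[0,0]))
    dy=0 if yaw is None else (yaw-y0+180)%360-180
    print('now',s['position'].round(4),'yaw',y0.round(2),'F',s['wrist_force'].round(1),'t',round(s['clock'],2),'grip',round(s['grip_width'],3),'j6',s['joint_positions'][5].round(1))
    print('shift cm',(R.T@(np.array(p)-s['position'])*100).round(2),'turn',-np.radians(dy).round(3))
E
python3 -c "
from h import *
delta([.4457,.2593,.15],101.1)"
```

```text
now [0.2487 0.5179 0.2306] yaw 154.34 F [-0.  -0.5  0.3] t 0.15 grip 1.004 j6 83.7
shift cm [-28.96 -14.77   8.08] turn 0.929
```

Call:
carry_out:
  series:
    - [1,-28.96,-14.77,8.08,0.929]
    - [1,-28.96,-14.77,8.08,0.929]
    - [1,-28.96,-14.77,8.08,0.929]
    - [1,-28.96,-14.77,8.08,0.929]
    - [1,-28.96,-14.77,8.08,0.929]
    - [1,-28.96,-14.77,8.08,0.929]
    - [1,-28.96,-14.77,8.08,0.929]
    - [1,-28.96,-14.77,8.08,0.929]
    - [1,-28.96,-14.77,8.08,0.929]
    - [1,-28.96,-14.77,8.08,0.929]
    - [1,-28.96,-14.77,8.08,0.929]
    - [1,-28.96,-14.77,8.08,0.929]
  squeeze: 40

```text
clock: 1.15
position: [0.4455, 0.2608, 0.1508]
eef_rot: [[-0.195, 0.981, -0.0], [0.981, 0.195, 0.001], [0.001, 0.0, -1.0]]
wrist_force: [-0.5, 0.2, -0.7]
grip_width: 0.998
finger_force: 0.0
```

```bash
python3 -c "
from h import *
delta([.4457,.2593,.036],101.1)
cap('wrist','w1')"
```

```text
now [0.4455 0.2608 0.1508] yaw 101.22 F [-0.5  0.2 -0.7] t 1.15 grip 0.998 j6 102.1
shift cm [-1.600e-01 -1.000e-02  1.148e+01] turn 0.002
```

View pics/w1.png

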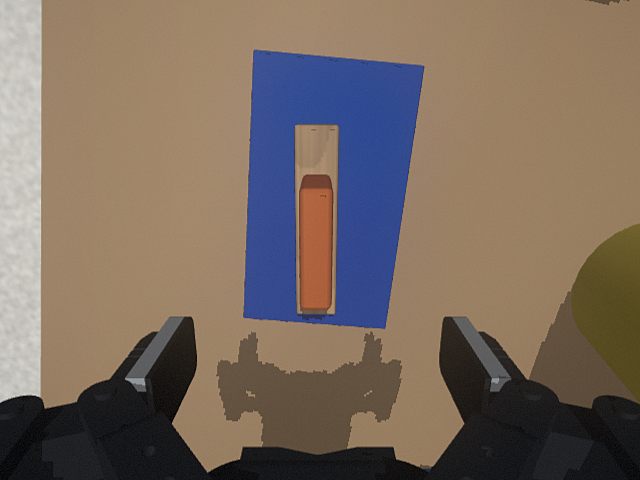

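The wrist view shows the block upright between the open fingers and aligned with the tool. The sole corners are at (295,125), (338,125), (296,314) and (336,314).

```bash
python3 -c "
from h import *
d=load('w1')
P=np.array([onz(d,*p,.025) for p in ((295,125),(338,125),(296,314),(336,314))]);print(P.round(4),P.mean(0))
Q=(P[:2].mean(0)-P[2:].mean(0));print(np.degrees(np.arctan2(Q[1],Q[0])),np.linalg.norm(Q))
H=np.array([onz(d,*p,.079) for p in ((300,189),(332,189),(301,308),(331,308))]);print(H.mean(0),np.linalg.norm(H[0]-H[2]))"
```

```text
[[0.4191 0.3241 0.025 ]
 [0.4451 0.3293 0.025 ]
 [0.4429 0.1974 0.025 ]
 [0.4706 0.2029 0.025 ]] [0.44441474 0.2634543  0.025     ]
101.03245790143934 0.1289106287606381
[0.44432766 0.26405227 0.079     ] 0.06748335127563153
```

Call:
carry_out:
  series:
    - [1,0,0,4,0]
    - [1,0,0,8,0]
    - [1,0,0,11,0]
    - [1,0,0,11.5,0]
    - [1,0,0,11.5,0]
    - [0,0,0,11.5,0]
    - [0,0,0,11.5,0]
    - [0,0,0,11.5,0]
    - [0,0,0,11.5,0]
    - [0,0,0,11.5,0]
    - [0,0,0,11.5,0]
    - [0,0,0,11.5,0]
  squeeze: 50

```text
clock: 2.2
position: [0.4466, 0.26, 0.0362]
eef_rot: [[-0.193, 0.981, 0.001], [0.981, 0.193, 0.001], [0.0, 0.001, -1.0]]
wrist_force: [-0.7, -0.6, 3.3]
grip_width: 0.205
finger_force: 53.4
```

```bash
python3 -c "
from h import *
delta([.445,.26,.136],101.2)"
```

```text
now [0.4466 0.26   0.0362] yaw 101.11 F [-0.7 -0.6  3.3] t 2.2 grip 0.205 j6 102.1
shift cm [ 0.04 -0.14 -9.98] turn -0.002
```

Call:
carry_out:
  series:
    - [0,0,0,-4,0]
    - [0,0,0,-8,0]
    - [0,0,0,-11,0]
    - [0,-4,-0.1,-11,0]
    - [0,-8,-0.3,-11,-0.014]
    - [0,-12,-0.5,-11,-0.014]
    - [0,-16,-0.6,-11,-0.014]
    - [0,-20,-0.7,-11,-0.014]
    - [0,-24,-0.8,-11,-0.014]
    - [0,-27,-0.9,-11,-0.014]
    - [0,-29,-1,-11,-0.014]
    - [0,-29,-1,-11,-0.014]

```text
clock: 3.2
position: [0.4927, -0.0306, 0.1453]
eef_rot: [[-0.201, 0.98, 0.0], [0.98, 0.201, -0.002], [-0.002, -0.0, -1.0]]
wrist_force: [0.3, -0.1, -1.7]
grip_width: 0.203
finger_force: 52.9
```

```bash
python3 -c "
from h import *
delta([.493,-.0273,.0895],101.9)
d=cap('side','s1')
cv2.imwrite('pics/c3.png',cv2.resize(cv2.imread('pics/s1.png')[150:340,240:440],None,fx=3,fy=3))"
```

```text
now [ 0.4927 -0.0306  0.1453] yaw 101.61 F [ 0.3 -0.1 -1.7] t 3.2 grip 0.203 j6 67.5
shift cm [0.33 0.09 5.58] turn -0.005
```

View pics/c3.png

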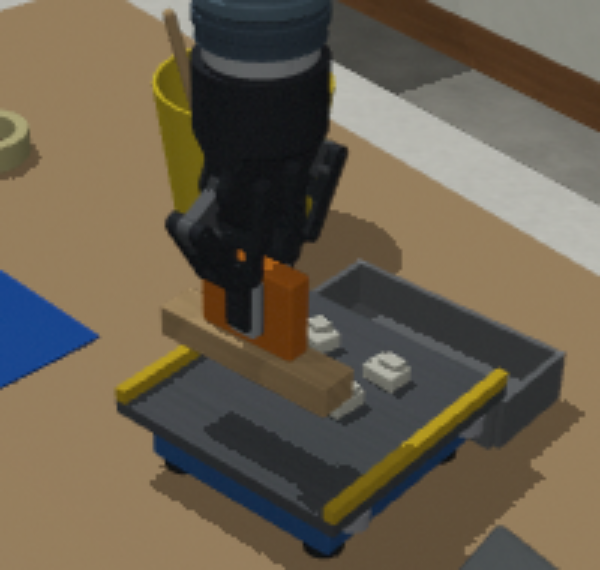

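The block hangs level over the near end of the plate, its sole from about (163,315) to (350,390) in the crop, behind all four chips. Next I'll lower it and check the contact force.

Call:
carry_out:
  series:
    - [0,0.3,0,3,-0.005]
    - [0,0.3,0,5,-0.005]
    - [0,0.3,0,5.6,-0.005]
    - [0,0.3,0,5.6,-0.005]
    - [0,0.3,0,5.6,-0.005]

```text
clock: 3.67
position: [0.4909, -0.0227, 0.0895]
eef_rot: [[-0.213, 0.977, -0.001], [0.977, 0.213, 0.001], [0.001, -0.001, -1.0]]
wrist_force: [0.7, 1.0, -0.5]
grip_width: 0.198
finger_force: 52.7
```

```bash
python3 -c "
from h import *
delta([.6408,.0038,.0885],101.9)"
```

```text
now [ 0.4909 -0.0227  0.0895] yaw 102.28 F [ 0.7  1.  -0.5] t 3.67 grip 0.198 j6 67.7
shift cm [-0.6  15.21  0.08] turn 0.007
```

Call:
carry_out:
  series:
    - [0,-0.2,1,0.05,0.005]
    - [0,-0.3,2.3,0.05,0.005]
    - [0,-0.3,3.7,0.05,0.005]
    - [0,-0.3,5.1,0.05,0.005]
    - [0,-0.3,6.5,0.05,0.005]
    - [0,-0.3,7.9,0.05,0.005]
    - [0,-0.3,9.3,0.05,0.005]
    - [0,-0.3,10.7,0.05,0.005]
    - [0,-0.3,12,0.05,0.005]
    - [0,-0.3,13.2,0.05,0.005]
    - [0,-0.3,14.4,0.05,0.005]
    - [0,-0.3,15.4,0.05,0.005]

```text
clock: 4.67
position: [0.6435, 0.0069, 0.0892]
eef_rot: [[-0.208, 0.978, 0.0], [0.978, 0.208, 0.0], [0.0, 0.0, -1.0]]
wrist_force: [0.4, -0.3, -2.2]
grip_width: 0.197
finger_force: 52.8
```

```bash
python3 -c "
from h import *
delta([.6408,.0038,.0885],101.9)
d=cap('scene','s2')
cv2.imwrite('pics/c4.png',cv2.resize(cv2.imread('pics/s2.png')[190:330,210:350],None,fx=4,fy=4))"
```

```text
now [0.6435 0.0069 0.0892] yaw 101.98 F [ 0.4 -0.3 -2.2] t 4.67 grip 0.197 j6 73.0
shift cm [-0.25 -0.33  0.07] turn 0.001
```

View pics/c4.png

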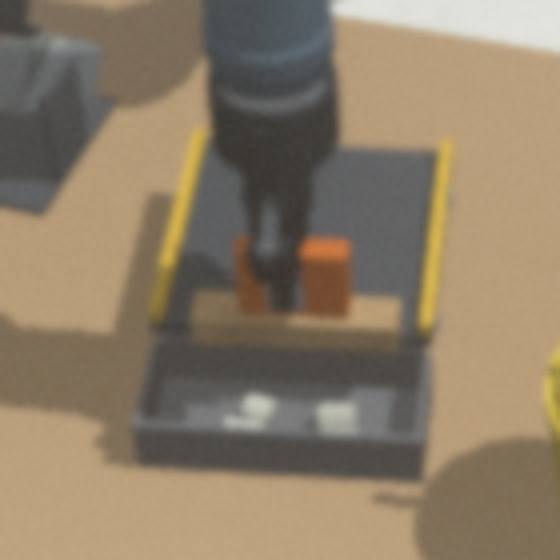

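The plate is empty and the chips lie in the trough at about crop (260,405), (245,422) and (337,415). I'll carry the block back now and count the chips afterwards.

Call:
carry_out:
  series:
    - [0,0,0,-3,0]
    - [0,0,0,-5.6,0]
    - [0,0,-3,-5.8,0]
    - [0,0,-7,-5.8,0]
    - [0,1,-11,-5.8,0]
    - [0,4,-14,-5.8,0]
    - [0,8,-14,-5.8,0.015]
    - [0,12,-14,-5.8,0.015]
    - [0,16,-14,-5.8,0.015]
    - [0,20,-14,-5.8,0.015]
    - [0,24,-14,-5.8,0.015]
    - [0,27,-14,-5.8,0.015]

```text
clock: 5.72
position: [0.4483, 0.2441, 0.1475]
eef_rot: [[-0.194, 0.981, 0.0], [0.981, 0.194, 0.001], [0.001, 0.0, -1.0]]
wrist_force: [0.4, -0.2, -1.2]
grip_width: 0.2
finger_force: 52.7
```

Call:
carry_out:
  series:
    - [0,1.5,0,0,0]
    - [0,2,0,0,0]
    - [0,2,0,0,0]
    - [0,2,0,0,0]

```text
clock: 6.05
position: [0.4459, 0.2603, 0.147]
eef_rot: [[-0.192, 0.981, -0.0], [0.981, 0.192, -0.001], [-0.001, -0.0, -1.0]]
wrist_force: [-0.1, -0.3, -1.9]
grip_width: 0.202
finger_force: 52.7
```

```bash
python3 -c "
from h import *
delta([.4465,.264,.0366],99)
d=cap('side','s3');
cv2.imwrite('pics/c5.png',cv2.resize(cv2.imread('pics/s3.png')[190:340,175:435],None,fx=3,fy=3))"
```

```text
now [0.4459 0.2603 0.147 ] yaw 101.07 F [-0.1 -0.3 -1.9] t 6.05 grip 0.202 j6 102.2
shift cm [ 0.36  0.13 11.04] turn 0.036
```

View pics/c5.png

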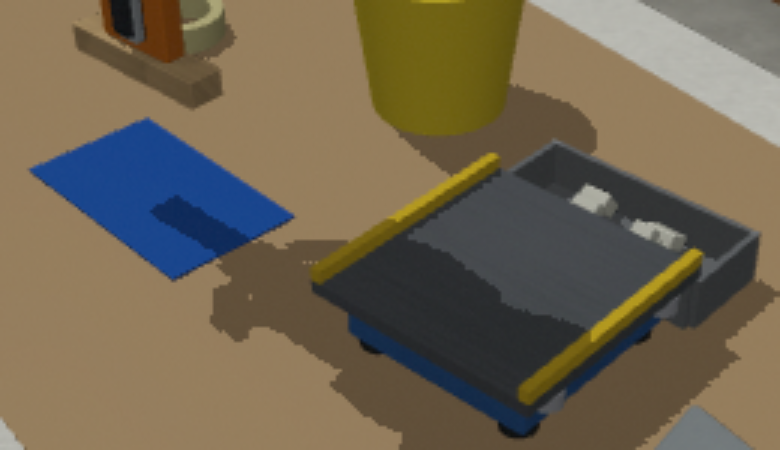

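The plate is clear, with the chips in the trough around crop (592,200) and (657,237). The block is held upright above the mat, so I'll set it down.

Call:
carry_out:
  series:
    - [0,0.5,0.2,4,0.05]
    - [0,0.5,0.2,8,0.05]
    - [0,0.5,0.2,10,0.05]
    - [0,0.5,0.2,10.8,0.05]
    - [0,0.5,0.2,11,0.05]
    - [0,0.5,0.2,11,0.05]
    - [0,0.5,0.2,11,0.05]

```text
clock: 6.68
position: [0.4485, 0.2658, 0.0381]
eef_rot: [[-0.141, 0.99, 0.002], [0.99, 0.141, 0.001], [0.001, 0.002, -1.0]]
wrist_force: [1.3, 0.1, -1.6]
grip_width: 0.208
finger_force: 52.7
```

```bash
python3 -c "
from h import *
delta([.4465,.264,.0362],98)"
```

```text
now [0.4485 0.2658 0.0381] yaw 98.12 F [ 1.3  0.1 -1.6] t 6.68 grip 0.208 j6 105.6
shift cm [-0.15 -0.22  0.18] turn 0.002
```

Call:
carry_out:
  series:
    - [0,0,0,0.1,0]
    - [0,0,0,0.2,0]
    - [0,0,0,0.2,0]
    - [0.4,0,0,0.2,0]
    - [0.7,0,0,0.2,0]
    - [1,0,0,0.2,0]
    - [1,0,0,0.2,0]
    - [1,0,0,0.2,0]
    - [1,0,0,-3,0]
    - [1,0,0,-7,0]
    - [1,0,0,-11,0]
    - [1,0,0,-15,0]

```text
clock: 7.68
position: [0.4464, 0.2658, 0.1885]
eef_rot: [[-0.143, 0.99, -0.001], [0.99, 0.143, -0.0], [-0.0, -0.001, -1.0]]
wrist_force: [1.4, 0.2, -0.2]
grip_width: 0.999
finger_force: 0.0
```

Run:
```python
from fit import *
# grip point of the dial, using fitted console, side view
q=[.4472,-.2842,np.radians(-1.54)]; F=frame(q); n=F@[-.574,0,.819]; u=F@[.819,0,.574]; l=F@[0,1,0]
c=np.array([*q[:2],.09]); print('grip',(c+n*.034).round(4))
for a in (-23,53):
    b=np.cos(np.radians(a))*l+np.sin(np.radians(a))*u; print(a,'bar yaw',np.degrees(np.arctan2(b[1],b[0])).round(1))
delta([.36,-.28,.26],90+15)
```

```text
grip [ 0.4277 -0.2837  0.1178]
-23 bar yaw 107.6
53 bar yaw 41.1
now [0.4464 0.2658 0.1885] yaw 98.2 F [ 1.4  0.2 -0.2] t 7.68 grip 0.999 j6 105.6
shift cm [-52.79 -16.34  -7.13] turn -0.119
```

```bash
python3 -c "
from h import *
delta([.40,-.36,.25],107.6)"
```

```text
now [0.4464 0.2658 0.1885] yaw 98.2 F [ 1.4  0.2 -0.2] t 7.68 grip 0.999 j6 105.6
shift cm [-61.28 -13.52  -6.13] turn -0.164
```

Call:
carry_out:
  series:
    - [1,-2,-0.5,-6,0]
    - [1,-6,-1.3,-6,0]
    - [1,-10,-2,-6,0]
    - [1,-14,-3,-6,0]
    - [1,-18,-4,-6,-0.1]
    - [1,-22,-5,-6,-0.16]
    - [1,-26,-6,-6,-0.16]
    - [1,-30,-7,-6,-0.16]
    - [1,-34,-7.6,-6,-0.16]
    - [1,-38,-8.5,-6,-0.16]
    - [1,-42,-9.4,-6,-0.16]
    - [1,-46,-10.2,-6,-0.16]

```text
clock: 8.68
position: [0.4112, -0.2009, 0.2471]
eef_rot: [[-0.298, 0.955, 0.0], [0.955, 0.298, 0.0], [-0.0, 0.0, -1.0]]
wrist_force: [1.2, 0.7, 0.0]
grip_width: 0.999
finger_force: 0.0
```

```bash
python3 -c "
from h import *
delta([.40,-.36,.25],107.6)"
```

```text
now [ 0.4112 -0.2009  0.2471] yaw 107.35 F [1.2 0.7 0. ] t 8.68 grip 0.999 j6 38.7
shift cm [-14.85  -5.81  -0.29] turn -0.004
```

Call:
carry_out:
  series:
    - [1,-4,-1.5,0,0]
    - [1,-8,-3,0,0]
    - [1,-12,-4.6,0,0]
    - [1,-14.5,-5.8,0,0]
    - [1,-14.5,-5.8,0,0]
    - [1,-14.5,-5.8,0,0]
    - [1,-14.5,-5.8,0,0]

```text
clock: 9.27
position: [0.3997, -0.354, 0.2467]
eef_rot: [[-0.298, 0.954, -0.0], [0.954, 0.298, 0.001], [0.001, 0.0, -1.0]]
wrist_force: [-0.0, -0.2, -1.2]
grip_width: 0.997
finger_force: 0.0
```

```bash
python3 -c "
from h import *
delta([.4277,-.2837,.18],107.6)
d=cap('wrist','w2'); print(proj(d,[[.4277,-.2837,.1178]]))
cv2.imwrite('pics/w2b.png',cv2.resize(cv2.imread('pics/w2.png')[80:380,120:520],None,fx=2,fy=2))"
```

```text
now [ 0.3997 -0.354   0.2467] yaw 107.35 F [-0.  -0.2 -1.2] t 9.27 grip 0.997 j6 24.3
shift cm [5.87 4.77 6.68] turn -0.004
[[392.79649229 139.01662356]]
```

View pics/w2b.png

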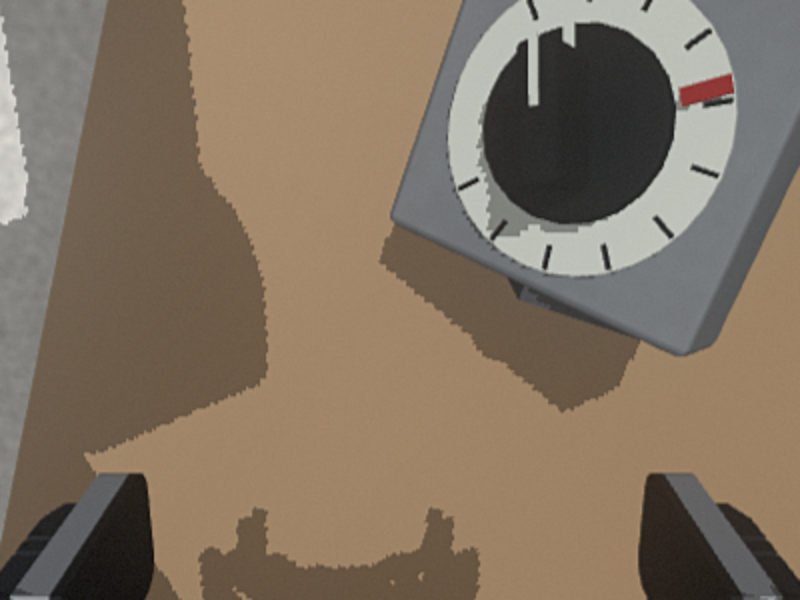

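Here the bar lies along image vertical, with its white line at crop (533,38) to (533,105) and the skirt line at (568,25). That puts the bar yaw close to the tool yaw of 107.4°. The red mark runs from (680,97) to (734,84). I'll fit both views together.

```bash
cat > fit2.py <<'E'
from fit import *
d2=load('w2'); cw=lambda p: np.array(p)/2+[120,80]
def ax(q):
    F=frame(q); return np.array([q[0],q[1],.09]),F@[-.5736,0,.8192],F@[.8192,0,.5736],F@[0,1,0]
def pt(q,a,r,h):
    c,n,u,l=ax(q); return c+n*h+r*(np.cos(a)*l+np.sin(a)*u)
T=.002
disc=[(d,c2(p)) for p in ((108,245),(378,225),(255,99),(238,381))]+[(d2,cw(p)) for p in ((447,135),(737,110),(580,276),(500,245),(700,220))]
obs=[(d,c2((257,139)),3,35,T),(d,c2((262,100)),3,51,T),(d2,cw((680,97)),3,35,T),(d2,cw((734,84)),3,51,T),
     (d2,cw((533,40)),4,22.5,T+.038),(d2,cw((568,25)),4,34,T+.008)]
def res(q):
    r=[]
    c,n,u,l=ax(q)
    for dd,p in disc:
        o,v=ray(dd,*p); P0=c+n*T; w=o+v*(n@(P0-o))/(n@v)-P0; r.append((np.hypot(w@u,w@l)-.052)*1000)
    for dd,p,i,R,h in obs: r+=list((proj(dd,pt(q,q[i],R/1000,h))[0]-p)*.7)
    return np.array(r)
s=least_squares(res,[.447,-.284,0,.9,-.4],loss='soft_l1'); q=s.x
print(q[:2].round(4),'yaw,red,ptr',np.degrees(q[2:]).round(2)); print(s.fun.shape,res(q).round(1))
c,n,u,l=ax(q); print('grip',(c+n*(T+.031)).round(4))
for a in (q[4],q[3]):
    b=np.cos(a)*l+np.sin(a)*u; print('bar yaw',np.degrees(np.arctan2(b[1],b[0])).round(1))
E
python3 fit2.py
```

```text
[ 0.4459 -0.2839] yaw,red,ptr [ -0.61  57.02 -23.95]
(21,) [-0.3 -0.1 -1.2  1.5  0.4 -0.3 -1.1 -2.2  0.5 -0.6  0.1 -0.3 -0.2  0.2
  0.7 -0.6 -0.1 -0.2 -0.   0.  -0.5]
grip [ 0.427  -0.2837  0.117 ]
bar yaw 109.4
bar yaw 37.8
```

```bash
python3 -c "
from h import *
delta([.4275,-.2837,.20],109)"
```

```text
now [ 0.3999 -0.3535  0.2469] yaw 107.41 F [-0.1 -0.3  1. ] t 9.32 grip 1.001 j6 24.3
shift cm [5.83 4.72 4.69] turn -0.028
```

Call:
carry_out:
  series:
    - [1,3,2.4,1,-0.028]
    - [1,5.8,4.7,3,-0.028]
    - [1,5.8,4.7,4.7,-0.028]
    - [1,5.8,4.7,4.7,-0.028]
    - [1,5.8,4.7,4.7,-0.028]
    - [1,5.8,4.7,4.7,-0.028]
  squeeze: 20

```text
clock: 9.82
position: [0.4278, -0.2853, 0.2011]
eef_rot: [[-0.326, 0.946, 0.001], [0.946, 0.326, -0.001], [-0.001, 0.001, -1.0]]
wrist_force: [0.2, -1.5, -1.3]
grip_width: 1.003
finger_force: 0.0
```

```bash
python3 -c "
from h import *
delta([.4275,-.2837,.114],109)"
```

```text
now [ 0.4278 -0.2853  0.2011] yaw 109.0 F [ 0.2 -1.5 -1.3] t 9.82 grip 1.003 j6 30.2
shift cm [0.17 0.02 8.71] turn 0.0
```

Call:
carry_out:
  series:
    - [1,0.1,0,4,0]
    - [1,0.1,0,7,0]
    - [1,0.1,0,8.6,0]
    - [1,0.1,0,8.6,0]
    - [0.5,0.1,0,8.6,0]
    - [0.4,0.1,0,8.6,0]
    - [0.3,0.1,0,8.6,0]
    - [0,0.1,0,8.6,0]
    - [0,0.1,0,8.6,0]
    - [0,0.1,0,8.6,0]

```text
clock: 10.65
position: [0.4269, -0.2853, 0.115]
eef_rot: [[-0.325, 0.946, -0.0], [0.946, 0.325, -0.002], [-0.002, -0.001, -1.0]]
wrist_force: [-2.0, -0.8, 5.0]
grip_width: 0.2
finger_force: 17.9
```

```bash
python3 -c "
from h import *
delta([.4275,-.2837,.114],109)"
```

```text
now [ 0.4269 -0.2853  0.115 ] yaw 108.95 F [-2.  -0.8  5. ] t 10.65 grip 0.2 j6 30.3
shift cm [0.13 0.1  0.1 ] turn -0.001
```

Call:
carry_out:
  series:
    - [0,0,0,0,0.06]
    - [0,0,0,0,0.12]
    - [0,0,0,0,0.18]
    - [0,0,0,0,0.24]
    - [0,0,0,0,0.3]
    - [0,0,0,0,0.36]
    - [0,0,0,0,0.42]
    - [0,0,0,0,0.48]
    - [0,0,0,0,0.54]
    - [0,0,0,0,0.6]
    - [0,0,0,0,0.6]

```text
clock: 11.57
position: [0.425, -0.285, 0.1149]
eef_rot: [[0.268, 0.963, -0.004], [0.963, -0.268, -0.002], [-0.003, -0.003, -1.0]]
wrist_force: [-8.7, -1.6, 9.4]
grip_width: 0.192
finger_force: 20.3
```

```bash
python3 -c "
from h import *
delta([.427,-.2837,.114],37.8)"
```

```text
now [ 0.425  -0.285   0.1149] yaw 74.43 F [-8.7 -1.6  9.4] t 11.57 grip 0.192 j6 64.8
shift cm [0.17 0.16 0.08] turn 0.639
```

Call:
carry_out:
  series:
    - [0,0,0,0,0.06]
    - [0,0,0,0,0.12]
    - [0,0,0,0,0.18]
    - [0,0,0,0,0.24]
    - [0,0,0,0,0.3]
    - [0,0,0,0,0.36]
    - [0,0,0,0,0.42]
    - [0,0,0,0,0.48]
    - [0,0,0,0,0.54]
    - [0,0,0,0,0.6]
    - [0,0,0,0,0.64]
    - [0,0,0,0,0.64]

```text
clock: 12.57
position: [0.4236, -0.2835, 0.1146]
eef_rot: [[0.79, 0.613, -0.007], [0.613, -0.79, 0.0], [-0.005, -0.004, -1.0]]
wrist_force: [-10.2, 2.1, 11.4]
grip_width: 0.179
finger_force: 20.2
```

```bash
python3 -c "
from h import *
delta([.427,-.2837,.114],37.8)
d=cap('side','s4');
cv2.imwrite('pics/c6.png',cv2.resize(cv2.imread('pics/s4.png')[320:465,345:475],None,fx=4,fy=4,interpolation=cv2.INTER_CUBIC))"
```

```text
now [ 0.4236 -0.2835  0.1146] yaw 37.81 F [-10.2   2.1  11.4] t 12.57 grip 0.179 j6 101.4
shift cm [0.26 0.23 0.06] turn 0.0
```

Call:
carry_out:
  series:
    - [0.4,0,0,0,0]
    - [0.8,0,0,0,0]
    - [1,0,0,0,0]
    - [1,0,0,-1,0]
    - [1,0,0,-4,0]
    - [1,0,0,-8,0]
    - [1,0,0,-12,0]
    - [1,-4,-1,-12,0]
    - [1,-8,-2,-12,0]
    - [1,-12,-3,-12,0]
    - [1,-12,-3,-12,0]
    - [1,-12,-3,-12,0]

```text
clock: 13.62
position: [0.3129, -0.3354, 0.2349]
eef_rot: [[0.791, 0.611, 0.001], [0.611, -0.791, -0.001], [0.001, 0.001, -1.0]]
wrist_force: [0.3, 0.6, -0.2]
grip_width: 1.004
finger_force: 0.0
```

```bash
cat > chk.py <<'E'
import sys
from fit2 import *
# rectify the dial face (1 px = 0.15 mm) in both views: left=+y, up
nm=sys.argv[1]; out=[]
for k in ('wrist','side'):
    D=cap(k,nm+k); 
    for h in (T,T+.038):
        G=[(a,b) for b in (55,-55) for a in (55,-55)]
        P=[c+n*h+l*a/1e3+u*b/1e3 for a,b in G]
        H=cv2.getPerspectiveTransform(np.float32(proj(D,P)),np.float32([[0,0],[399,0],[0,299*4/3],[399,399]]))
        out.append(cv2.warpPerspective(cv2.imread(f'pics/{nm+k}.png'),H,(400,400)))
m=np.vstack([np.hstack(out[:2]),np.hstack(out[2:])]); cv2.imwrite(f'pics/{nm}m.png',cv2.resize(m,(600,600)))
E
python3 chk.py k1; python3 -c "
from h import *
delta([.31,-.335,.235])"
```

```text
[ 0.4459 -0.2839] yaw,red,ptr [ -0.61  57.02 -23.95]
(21,) [-0.3 -0.1 -1.2  1.5  0.4 -0.3 -1.1 -2.2  0.5 -0.6  0.1 -0.3 -0.2  0.2
  0.7 -0.6 -0.1 -0.2 -0.   0.  -0.5]
grip [ 0.427  -0.2837  0.117 ]
bar yaw 109.4
bar yaw 37.8
now [ 0.3146 -0.3345  0.2345] yaw 37.91 F [-0.5  0.3  0.1] t 13.72 grip 0.997 j6 87.4
shift cm [-0.39 -0.25 -0.05] turn -0.0
```

View pics/k1m.png

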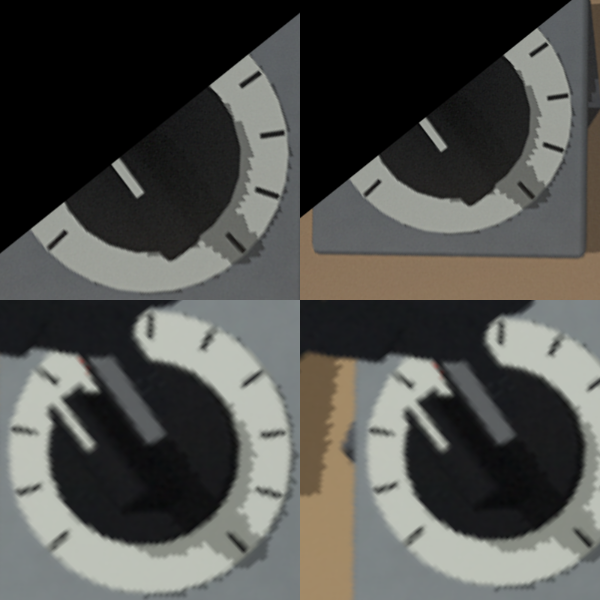

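The bar's white line runs from about (420,120) to (445,150) in the rectified wrist panel, or about 51°. The mark is partly hidden, so I'll move the camera over the dial and measure both angles numerically.

Call:
carry_out:
  series:
    - [1,2.2,2,-1.5,0]
    - [1,4.2,2,-1.5,0]
    - [1,4.2,2,-1.5,0]
    - [1,4.2,2,-1.5,0]
    - [1,4.2,2,-1.5,0]

```text
clock: 14.13
position: [0.36, -0.3237, 0.2487]
eef_rot: [[0.787, 0.616, -0.001], [0.616, -0.787, 0.0], [-0.0, -0.001, -1.0]]
wrist_force: [1.2, 0.8, -0.3]
grip_width: 0.995
finger_force: 0.0
```

```bash
cat > meas.py <<'E'
import sys
from fit2 import *
D=cap('wrist',sys.argv[1]); im=D['img'].astype(int); r,g,b=im[...,0],im[...,1],im[...,2]
def face(mask,h):
    v,uu=np.nonzero(mask); P0=c+n*h; R=[]
    for x,y in zip(uu,v):
        o,w=ray(D,x,y); w=o+w*(n@(P0-o))/(n@w)-P0; R.append((w@l,w@u))
    return np.array(R)*1000
def show(k,A):
    m=A.mean(0); vx=cv2.fitLine(A.astype(np.float32),cv2.DIST_L2,0,.01,.01).ravel()
    rr=np.hypot(*A.T); print(k,len(A),'mean',m.round(1),'angle of mean',np.degrees(np.arctan2(m[1],m[0])).round(1),'line',(np.degrees(np.arctan2(vx[1],vx[0]))%180).round(1),'r',rr.min().round(1),rr.max().round(1))
A=face((r>110)&(g<80)&(b<80),T); A=A[np.hypot(*A.T)<56]; show('red',A)
W=(r>130)&(g>130)&(b>130)
B=face(W,T+.038); B=B[np.hypot(*B.T)<23]; show('bar line',B)
S=face(W,T+.008); S=S[(np.hypot(*S.T)<33.5)]; show('skirt all white',S)
for k in ((D,'x'),):
    pp=cv2.projectPoints
allw=face((r+g+b>330)&(abs(r-b)<40)&(r>120),T); e=allw[(np.hypot(*allw.T)>46)&(np.hypot(*allw.T)<58)]
E
python3 meas.py k2
```

```text
[ 0.4459 -0.2839] yaw,red,ptr [ -0.61  57.02 -23.95]
(21,) [-0.3 -0.1 -1.2  1.5  0.4 -0.3 -1.1 -2.2  0.5 -0.6  0.1 -0.3 -0.2  0.2
  0.7 -0.6 -0.1 -0.2 -0.   0.  -0.5]
grip [ 0.427  -0.2837  0.117 ]
bar yaw 109.4
bar yaw 37.8
red 262 mean [24.2 35.6] angle of mean 55.8 line 58.0 r 34.6 51.0
bar line 746 mean [ 6.1 -9.7] angle of mean -57.6 line 55.4 r 2.0 23.0
skirt all white 267 mean [12.7  2.9] angle of mean 13.0 line 72.8 r 11.9 33.1
```

```bash
sed -i '/^B=face/,$d' meas.py
cat >> meas.py <<'E'
nl,lab,st,ce=cv2.connectedComponentsWithStats(W.astype(np.uint8),connectivity=4)
for i in range(1,nl):
    if 15<st[i,4]<600:
        for nm,h in (('bar',T+.038),('skirt',T+.008)):
            B=face(lab==i,h)
            if np.hypot(*B.mean(0))<36: show(f'comp{i} {nm}',B)
E
sed -i "s/D=cap('wrist',sys.argv\[1\])/D=cap('wrist',sys.argv[1]) if len(sys.argv)<3 else load(sys.argv[1])/" meas.py
python3 meas.py k2 old | tail -n +7
```

```text
red 262 mean [24.2 35.6] angle of mean 55.8 line 58.0 r 34.6 51.0
comp3 skirt 112 mean [17.8 21.9] angle of mean 50.8 line 54.0 r 22.9 33.6
comp4 bar 160 mean [9.  9.6] angle of mean 46.9 line 54.0 r 2.0 23.6
comp4 skirt 160 mean [ 9.4 -9.6] angle of mean -45.9 line 54.0 r 11.9 21.1
comp7 bar 151 mean [-17.6 -14.5] angle of mean -140.4 line 139.2 r 17.4 28.1
```

The line directions agree: the pointer is at 54.0° and the red mark at 58.0°, with a common centre offset of about 1.6 mm. The dial needs about 4° more, so I'll grip it again.

```bash
python3 -c "
from h import *
delta([.4262,-.2824,.20],41)"
```

```text
now [ 0.3596 -0.324   0.2487] yaw 37.99 F [ 0.5  0.2 -0.4] t 14.18 grip 0.999 j6 92.5
shift cm [7.81 0.83 4.87] turn -0.053
```

Call:
carry_out:
  series:
    - [1,4,0.4,1,-0.053]
    - [1,7.8,0.8,2,-0.053]
    - [1,7.8,0.8,4.9,-0.053]
    - [1,7.8,0.8,4.9,-0.053]
    - [1,7.8,0.8,4.9,-0.053]
    - [1,7.8,0.8,4.9,-0.053]
  squeeze: 30

```text
clock: 14.68
position: [0.4253, -0.2833, 0.2007]
eef_rot: [[0.756, 0.655, -0.0], [0.655, -0.756, -0.0], [-0.0, -0.0, -1.0]]
wrist_force: [0.4, 0.0, 0.0]
grip_width: 0.995
finger_force: 0.0
```

```bash
python3 -c "
from h import *
delta([.4262,-.2824,.113],41)"
```

```text
now [ 0.4253 -0.2833  0.2007] yaw 40.89 F [0.4 0.  0. ] t 14.68 grip 0.995 j6 98.3
shift cm [ 0.13 -0.01  8.77] turn -0.002
```

Call:
carry_out:
  series:
    - [1,0.1,0,4,0]
    - [1,0.1,0,7,0]
    - [1,0.1,0,8.7,0]
    - [1,0.1,0,8.7,0]
    - [0.4,0.1,0,8.7,0]
    - [0,0.1,0,8.7,0]
    - [0,0.1,0,8.7,0]
    - [0,0.1,0,8.7,0]
    - [0,0.1,0,8.7,0.04]
    - [0,0.1,0,8.7,0.08]
    - [0,0.1,0,8.7,0.1]
    - [0,0.1,0,8.7,0.1]

```text
clock: 15.68
position: [0.4263, -0.2816, 0.1145]
eef_rot: [[0.817, 0.576, -0.0], [0.576, -0.817, 0.0], [0.0, -0.0, -1.0]]
wrist_force: [-2.6, 3.3, 7.2]
grip_width: 0.179
finger_force: 28.3
```

```bash
python3 -c "
from h import *
delta([.4262,-.2824,.113],41)"
```

```text
now [ 0.4263 -0.2816  0.1145] yaw 35.19 F [-2.6  3.3  7.2] t 15.68 grip 0.179 j6 104.2
shift cm [-0.05  0.06  0.15] turn -0.101
```

Call:
carry_out:
  series:
    - [0.4,0,0,0,0]
    - [0.8,0,0,0,0]
    - [1,0,0,0,0]
    - [1,0,0,-1,0]
    - [1,0,0,-4,0]
    - [1,0,0,-8,0]
    - [1,0,0,-12,0]
    - [1,-4,-0.5,-13,0]
    - [1,-8,-0.8,-13.5,0]
    - [1,-8,-0.8,-13.5,0]
    - [1,-8,-0.8,-13.5,0]
    - [1,-8,-0.8,-13.5,0]

```text
clock: 16.68
position: [0.3569, -0.3218, 0.2483]
eef_rot: [[0.817, 0.576, 0.001], [0.576, -0.817, 0.0], [0.001, 0.0, -1.0]]
wrist_force: [0.1, 0.3, -0.2]
grip_width: 1.0
finger_force: 0.0
```

```bash
python3 meas.py k3 | tail -n +7; python3 -c "
from h import *
delta([.4262,-.2824,.20],41)"
```

```text
red 261 mean [24.1 35.5] angle of mean 55.7 line 56.7 r 34.6 50.6
comp4 skirt 110 mean [16.4 23. ] angle of mean 54.5 line 56.8 r 22.7 33.4
comp5 bar 162 mean [7.9 9.4] angle of mean 50.0 line 57.3 r 1.6 23.2
comp5 skirt 162 mean [ 8.3 -9.7] angle of mean -49.5 line 57.3 r 10.6 20.7
now [ 0.3571 -0.3214  0.2479] yaw 35.25 F [-0.5  0.1 -0.1] t 16.73 grip 1.0 j6 95.2
shift cm [7.89 0.81 4.8 ] turn -0.1
```

Call:
carry_out:
  series:
    - [1,0,0,-4,0]
    - [1,2,-4,-7,0]
    - [1,4,-8,-10,0]
    - [1,7,-12,-10,0]
    - [1,10,-16,-10,0]
    - [1,10,-20,-10,0]
    - [1,10,-20,-10,0]
    - [1,10,-20,-10,0]
    - [1,10,-20,-10,0]
    - [1,10,-20,-10,0]

```text
clock: 17.57
position: [0.3236, -0.1004, 0.3478]
eef_rot: [[0.816, 0.579, 0.0], [0.579, -0.816, -0.0], [-0.0, 0.0, -1.0]]
wrist_force: [0.3, -1.5, -0.1]
grip_width: 0.997
finger_force: 0.0
```

```bash
sed "s/cap('wrist'/cap('side'/; s/r>110)&(g<80)/r>110)\&(g<90)/" meas.py > meas_s.py; python3 meas_s.py k4 | tail -n +7
python3 - <<'E'
from h import *
s=read_state(); print(s['position'].round(3),s['clock'],s['grip_width'])
for k in('side','scene'):
    D=cap(k,'k5'+k); im=D['img'].astype(int); r,g,b=im[...,0],im[...,1],im[...,2]
    o=((r>120)&(g<.6*r)&(b<.4*r)).astype(np.uint8)
    nl,lab,st,ce=cv2.connectedComponentsWithStats(o)
    print(k,[(st[i].tolist(),ce[i].round(0).tolist()) for i in range(1,nl) if st[i,4]>60])
    print('expect handle centre',proj(D,[[.4475,.2655,.055]]).round(0),'plate white px:')
    poly=proj(D,[[.5518+.085*np.cos(a)*1.35,-.0149+.085*np.sin(a)*1.35,.055] for a in np.radians([57,147,237,327])])
    m=np.zeros(im.shape[:2],np.uint8); cv2.fillPoly(m,[np.int32(poly)],1); print(((im.min(2)>130)&(m>0)).sum())
E
```

```text
red 39 mean [23.9 36.3] angle of mean 56.6 line 56.9 r 36.3 50.6
[ 0.324 -0.101  0.348] 17.6167 0.9992159185147627
side [([214, 220, 24, 14, 127], [225.0, 227.0])]
expect handle centre [[227. 236.]] plate white px:
0
scene []
expect handle centre [[396. 240.]] plate white px:
0
```

```bash
sed -i "s/W=(r>130)&(g>130)&(b>130)/W=(im.min(2)>100)/; s/15<st/5<st/" meas_s.py; python3 meas_s.py k4 old | tail -n +7
python3 - <<'E'
from h import *
for k in('side0','k5side','scene0','k5scene'):
    D=load(k); im=D['img'].astype(np.uint8); hsv=cv2.cvtColor(im,cv2.COLOR_RGB2HSV)
    x0,y0,x1,y1=(180,205,285,285) if 'side' in k else (360,225,440,280)
    for nm,lo,hi in (('orange',(4,160,60),(14,255,255)),('blue',(108,140,50),(125,255,255))):
        m=cv2.inRange(hsv,lo,hi)[y0:y1,x0:x1]; v,u=np.nonzero(m); 
        if len(u): print(k,nm,len(u),'u',u.min()+x0,u.max()+x0,'v',v.min()+y0,v.max()+y0)
E
```

```text
red 39 mean [23.9 36.3] angle of mean 56.6 line 56.9 r 36.3 50.6
side0 orange 483 u 213 239 v 225 254
side0 blue 1315 u 185 272 v 234 282
k5side orange 436 u 214 239 v 221 252
k5side blue 1399 u 185 272 v 234 282
scene0 orange 3 u 395 400 v 234 234
scene0 blue 381 u 365 431 v 243 271
k5scene blue 169 u 365 430 v 248 271
```

```bash
python3 - <<'E' | tail -n +7
from fit2 import *
for k in ('k4','k3'):
    D=load(k); im=D['img'].min(2).astype(np.float32)
    # shift centre by perp offset found; sample brightness against angle
    for nm,h,rs in (('bar',T+.038,(10,14,18,21)),('skirt',T+.008,(28,30,32))):
        for r in rs:
            a=np.radians(np.arange(35,80,.5)); P=[pt(q,x,r/1e3,h) for x in a]
            uv=proj(D,P).astype(np.float32); v=cv2.remap(im,uv[:,0].copy(),uv[:,1].copy(),cv2.INTER_LINEAR).ravel()
            w=np.clip(v-(v.min()+v.max())/2,0,None); m=(w*a).sum()/w.sum(); x=np.array([r*np.cos(m),r*np.sin(m)]); print(k,nm,r,'max',v.max().round(),v.min().round(),np.degrees(m).round(1),'perp',round(r*np.sin(m-np.radians(57.3)),2))
    im=np.clip(D['img'][...,0].astype(np.float32)-D['img'][...,1],0,None)
    for r in (38,42,46,49):
        P=[pt(q,x,r/1e3,T) for x in a]; uv=proj(D,P).astype(np.float32); v=cv2.remap(im,uv[:,0].copy(),uv[:,1].copy(),cv2.INTER_LINEAR).ravel()
        w=np.clip(v-v.max()/2,0,None); m=(w*a).sum()/w.sum(); print(k,'red',r,v.max().round(),np.degrees(m).round(1),'perp',round(r*np.sin(m-np.radians(57.3)),2))
E
```

```text
k4 bar 10 max 169.0 22.0 49.5 perp -1.35
k4 bar 14 max 171.0 18.0 52.9 perp -1.08
k4 bar 18 max 167.0 12.0 53.2 perp -1.29
k4 bar 21 max 171.0 21.0 48.7 perp -3.12
k4 skirt 28 max 172.0 16.0 55.7 perp -0.78
k4 skirt 30 max 172.0 21.0 55.4 perp -0.98
k4 skirt 32 max 172.0 24.0 55.3 perp -1.09
k4 red 38 119.0 56.0 perp -0.85
k4 red 42 120.0 56.6 perp -0.48
k4 red 46 120.0 56.7 perp -0.45
k4 red 49 119.0 56.6 perp -0.63
k3 bar 10 max 171.0 23.0 47.8 perp -1.65
k3 bar 14 max 169.0 27.0 51.0 perp -1.54
k3 bar 18 max 172.0 21.0 52.2 perp -1.61
k3 bar 21 max 172.0 20.0 52.8 perp -1.65
k3 skirt 28 max 177.0 27.0 54.6 perp -1.34
k3 skirt 30 max 178.0 29.0 54.7 perp -1.36
k3 skirt 32 max 178.0 32.0 54.9 perp -1.36
k3 red 38 85.0 55.8 perp -1.02
k3 red 42 84.0 55.9 perp -1.04
k3 red 46 85.0 56.1 perp -0.96
k3 red 49 83.0 56.2 perp -0.9
```

The pointer tip and the mark agree to about 0.3 mm (0.5°) in both views. The block stands on the mat, the plate is clear and the arm is free.

```bash
python3 -c "
from rig import manip
print(manip.hand_in())"
```

```text
the job is handed in; nothing more can be done
None
```

I handed the job in at about 18 s: the plate is clear with the chips swept into the trough (no picture showed all four separately), the block is back on its mat, and the dial, turned last, is within about 0.5° of the red mark.

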